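Return the balance weights to their wells and leave the corks

ROBOT

A 6-joint arm with a two-finger parallel gripper is mounted at the origin on a cart in front of the work surface, level with it; the furniture and walls round the work are solid. World frame = base frame: x ahead of the robot, y to its left, z up, the work surface at z = 0. Lengths are in mm, angles in rad, forces in N, time in s.
With the tool pointing down it reaches from about 325 to 750 mm from the base axis. Payload 7.6 kg.
Tool frame: the origin (TCP) lies at the very end of the fingers, on their centre line; the grasp point (between the pads) lies 19 mm behind it (manip.grasp_offset is the distance from the TCP to the grasp point, in mm); z points along the fingers, y is the line along which they close (so a half turn about z gives the same grasp; the last joint's range is limited). The gripper opens to 85 mm and grips with 20 to 120 N. Pads are 22 mm wide; open, the fingers measure 114 mm over their backs; the gripper's body (76 mm by 85 mm) begins 54 mm behind the grasp point. The pads swing forward as they close: fully open they stand 13 mm farther back than shut.
Start: joints at [-1.224, 0.052, 1.401, -0, 1.689, -0.07], TCP at [212.565, -480.064, 231.323] pointing down, gripper open.
Joint ranges: [-2.9, 2.9], [-0.91, 2.17], [0.12, 2.37], [-1.06, 4.2], [0.26, 2.73], [-2.93, 2.93]. Speed limits (rad/s): [2.57, 2.57, 3.01, 3.14, 3.14, 3.14].

INTERFACE

Orientations are given as a rotation vector (axis times angle).
In Python, from station import manip, get_image gives the robot as it stands.
- The arm moves only by the tool jog_arm, never from a script. Its argument "increments" is a list that holds one entry, the list of rows, each a list of 7 numbers: the shift along the tool's x, y, z each as a share of 10 cm, from -1 to 1, then the turn, a rotation vector about the tool's x, y, z each as a share of 180 degrees, from -1 to 1, then the opening, from -1 (shut) to 1 (fully open). In form: [[[tx, ty, tz, ax, ay, az, jaw], ...]]. A call has 1 to 20 rows; each row is the pose to reach, as a shift and turn from the pose commanded when the call began, along the tool's axes at that moment, turning the shorter way round; what a row does not reach only later rows make up. A row lasts 1/10 s, in which the tool goes at most 50 mm and 8.59 degrees, less where a joint would pass 70% of its speed; a pose out of reach is approached as far as the arm can. A call with a number of a shift or a turn outside -1 to 1 is refused whole. A call with a gripper value outside its range is refused whole. The fingers move at their own pace and stop on an object; "newtons" is the grip in N (left out, the last holds). Time passes only in rows, so rows that repeat a pose let the fingers close. It gives the time, the measured TCP pose, the force, the opening and the grip force at its end, in the units of the state.
- manip.observe(): the state, without advancing time (a new reading comes with each control period).
- get_image(name): name is "side" or "top"; returns a dict with "color" (480x640x3 uint8, red, green, blue), "mtx" (3x3 intrinsics, pixels), "camera_from_world" (4x4, takes a point from world to camera coordinates). Camera axes: x right, y down, z forward; pixel columns grow to the right and rows downward; lengths in mm; the calibration is good to about 2 mm. A picture is of the moment at which its call begins. There is no depth.
- manip.sign_off(): hands the job in; it is judged then, once.
The state is a dict: "clock": time; "joint_pos": joint angles; "joint_vel": joint speeds; "joint_torque": joint torques, N m; "eef_pos": TCP position; "tool_rot": TCP orientation; "force": force on the tool from outside, world axes, zero at the start; "ft_torque": the same for the moment, N m; "gripper_width": opening from 0.0 (shut) to 1.0 (fully open); "finger_force": force on a finger pad.
Only numpy, scipy, OpenCV 4.12 (cv2) and the standard library are available. Lean on these libraries where they do the work, as an engineer would, in place of code of your own. Each camera call takes 0.05 s, during which the arm holds its last target. There are 200 camera calls.

TASK

Four knobbed brass balance weights stand about the counter among cork stoppers that look much like them. Put each weight back upright, down inside its own well of the weight tray: the largest weight in the widest well, the next in the next, down to the smallest in the narrowest. Let the weights down without dropping them or knocking them over, and leave the two corks standing where they are.

Things in the scene. Friction and masses are not known exactly. Their poses are not given: they have to be found in the camera images.
- weight_200: the largest weight: an upright tan brass balance weight, a plain round body with a round knob on a neck on top; 44 mm diameter, 63 mm tall over the knob, straight-sided up to 36 mm; 200 g nominal. Origin: centre of its underside, z up the axis. Stands on the counter.
- weight_100: the second largest weight: an upright tan brass balance weight, a plain round body with a round knob on a neck on top; 35 mm diameter, 50 mm tall over the knob, straight-sided up to 29 mm; 100 g nominal. Origin: centre of its underside, z up the axis. Stands on the counter.
- weight_50: the third largest weight: an upright tan brass balance weight, a plain round body with a round knob on a neck on top; 28 mm diameter, 40 mm tall over the knob, straight-sided up to 23 mm; 50 g nominal. Origin: centre of its underside, z up the axis. Stands on the counter.
- weight_20: the smallest weight: an upright tan brass balance weight, a plain round body with a round knob on a neck on top; 21 mm diameter, 29 mm tall over the knob, straight-sided up to 16 mm; 20 g nominal. Origin: centre of its underside, z up the axis. Stands on the counter.
- well_60: the widest well: round recess, 60 mm wide, 6 mm deep, centred in a fixed square grey insert 78.5 x 78.5 x 12 mm. Origin: centre of the insert's underside (4 mm above the counter), z up; well floor 6 mm, insert top 12 mm above the origin. The four inserts lie 2 x 2 at 80 mm pitch, in varying order, in a fixed white tray 172 mm square, rim 12 mm high.
- well_51: the second widest well: round recess, 51 mm wide, 6 mm deep, centred in a fixed square grey insert 78.5 x 78.5 x 12 mm. Origin: centre of the insert's underside (4 mm above the counter), z up; well floor 6 mm, insert top 12 mm above the origin. The four inserts lie 2 x 2 at 80 mm pitch, in varying order, in a fixed white tray 172 mm square, rim 12 mm high.
- well_44: the third widest well: round recess, 44 mm wide, 6 mm deep, centred in a fixed square grey insert 78.5 x 78.5 x 12 mm. Origin: centre of the insert's underside (4 mm above the counter), z up; well floor 6 mm, insert top 12 mm above the origin. The four inserts lie 2 x 2 at 80 mm pitch, in varying order, in a fixed white tray 172 mm square, rim 12 mm high.
- well_37: the narrowest well: round recess, 37 mm wide, 6 mm deep, centred in a fixed square grey insert 78.5 x 78.5 x 12 mm. Origin: centre of the insert's underside (4 mm above the counter), z up; well floor 6 mm, insert top 12 mm above the origin. The four inserts lie 2 x 2 at 80 mm pitch, in varying order, in a fixed white tray 172 mm square, rim 12 mm high.
- cork_large: look-alike that does not belong: a tan cork stopper standing narrow end down, flat top without a knob, 30 mm across the top, 28 mm tall, light. Origin: centre of its underside, z up.
- cork_small: look-alike that does not belong: a smaller tan cork stopper standing narrow end down, flat top without a knob, 23 mm across the top, 24 mm tall, light. Origin: centre of its underside, z up.

How it is judged (in metres and radians):
At the end, for the whole second after the job is handed in: Each weight stands upright (within 0.12 rad) on the floor of its own well (200 in 60, 100 in 51, 50 in 44, 20 in 37), its axis within 10 mm of the well's, released and at rest; both corks still stand within 15 mm of where they were (horizontal distance between weight_200 and well_60 below 0.01 m and z of weight_200 in the frame of well_60 between 0.003 and 0.009 m and angle between each of weight_200, weight_100, weight_50, weight_20, cork_large, cork_small's own z axis and vertical below 0.12 rad and linear speed of each of weight_200, weight_100, weight_50, weight_20 below 0.02 m/s and contact force between each of weight_200, weight_100, weight_50, weight_20 and the fingers below 0.1 N and horizontal distance between weight_100 and well_51 below 0.01 m and z of weight_100 in the frame of well_51 between 0.003 and 0.009 m and horizontal distance between weight_50 and well_44 below 0.01 m and z of weight_50 in the frame of well_44 between 0.003 and 0.009 m and horizontal distance between weight_20 and well_37 below 0.01 m and z of weight_20 in the frame of well_37 between 0.003 and 0.009 m and distance of each of cork_large, cork_small from where it was at the start of the episode below 0.015 m); the robot touches nothing.
It fails at once if a cork stopper is moved from its place (more than 15 mm) or tipped over (distance of any of cork_large, cork_small from where it was at the start of the episode above 0.015 m or angle between any of cork_large, cork_small's own z axis and vertical above 0.5 rad).
It fails at once if a weight is dropped (falls freely at more than 0.7 m/s, about 25 mm) ((linear speed of weight_200 above 0.7 m/s and contact force between weight_200 and the fingers below 0.05 N) or (linear speed of weight_100 above 0.7 m/s and contact force between weight_100 and the fingers below 0.05 N) or (linear speed of weight_50 above 0.7 m/s and contact force between weight_50 and the fingers below 0.05 N) or (linear speed of weight_20 above 0.7 m/s and contact force between weight_20 and the fingers below 0.05 N)).
It fails at once if a weight is knocked over (angle between any of weight_200, weight_100, weight_50, weight_20's own z axis and vertical above 0.9 rad).
It also fails if it takes over 102 s, if anything falls off the work surface, if the arm or the gripper's body presses on something with over 40 N, if the wrist force passes 120 N, or if a joint passes its speed limit or range.

## Working session

There is one attempt and no reset: what is moved stays moved. The work goes in short steps, Python scripts to look and compute and a tool call to move; the robot and the scene stay as the last step left them, time stands still between calls to the robot, and variables do not carry over. Pictures are saved under pics/ and viewed, at most 14 in all, crops included, and the job is handed in when it is done.

Besides the shell and the picture viewer there is one more tool, called after "Call:" in YAML: its name, and indented under it one key for each argument. jog_arm: Moves the arm, as the interface text tells. Its arguments: {"type":"object","properties":{"increments":{"type":"array","items":{"type":"array","items":{"type":"array","items":{"type":"number","minimum":-1,"maximum":1}}}},"newtons":{"type":"number"}},"required":["increments"]}

```bash
mkdir -p pics; python3 - <<'E'
from station import manip,get_image
import cv2,numpy as np
for n in("top","side"):
    d=get_image(n);cv2.imwrite(f"pics/{n}0.png",d["color"][:,:,::-1]);print(n,d["mtx"].tolist(),np.round(d["camera_from_world"],4).tolist())
print(manip.observe())
E
```

```text
top [[603.0086722878046, 0.0, 328.0798889372184], [0.0, 603.0086722878046, 247.15150394506463], [0.0, 0.0, 1.0]] [[-0.0059, -1.0, 0.0026, 232.4273], [-0.9937, 0.0056, -0.1115, 555.7384], [0.1115, -0.0033, -0.9938, 990.3328], [0.0, 0.0, 0.0, 1.0]]
side [[446.9735538383664, 0.0, 319.9691802534496], [0.0, 446.9735538383664, 241.6468613878292], [0.0, 0.0, 1.0]] [[0.9817, -0.1885, 0.0257, -501.7095], [-0.0556, -0.4135, -0.9088, 178.1824], [0.1819, 0.8908, -0.4165, 573.5502], [0.0, 0.0, 0.0, 1.0]]
{'clock': 0.1, 'joint_pos': array([-1.22430084e+00,  5.27664717e-02,  1.40161655e+00,  2.73243883e-05,
        1.68861846e+00, -7.02933586e-02]), 'joint_vel': array([-0.00078124, -0.00244851, -0.00286904,  0.00080411,  0.00063364,
       -0.00073383]), 'joint_torque': array([ 1.30651060e-03, -3.82584214e+01, -3.60984564e+01,  6.42818407e-06,
        4.79152281e-03,  2.25302171e-05]), 'eef_pos': array([ 212.47264842, -479.78723884,  230.56383484]), 'tool_rot': array([-3.07225234e+00, -6.49677419e-01,  2.62306374e-04]), 'force': array([-0.23532754, -0.67127177,  0.04808655]), 'ft_torque': array([ 0.02416627,  0.05073189, -0.00586649]), 'finger_force': 0.0, 'gripper_width': 1.0015197982620496}
```

View pics/top0.png

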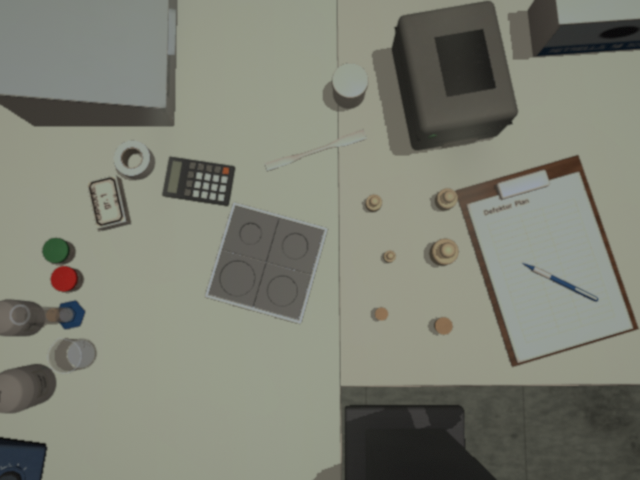

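View pics/side0.png

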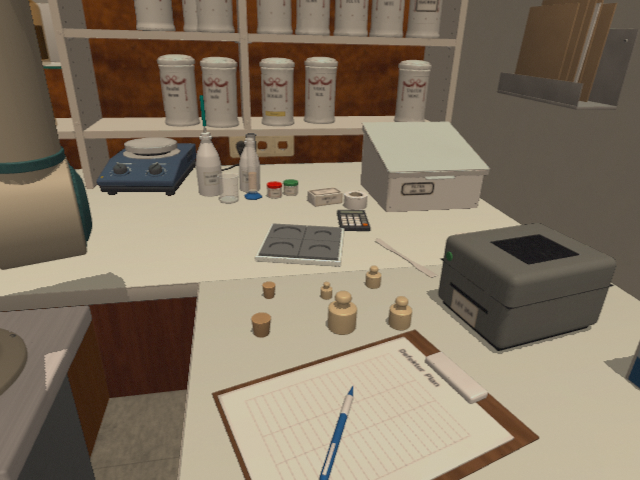

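```bash
python3 - <<'E'
import cv2,numpy as np
a=cv2.imread("pics/top0.png")
w=cv2.resize(a[180:340,355:475],None,fx=5,fy=5,interpolation=cv2.INTER_CUBIC)[:,:]
cv2.imwrite("pics/c1.png",cv2.resize(a[185:345,355:475],(450,600),interpolation=cv2.INTER_CUBIC))
t=cv2.resize(a[200:325,200:330],(624,600),interpolation=cv2.INTER_CUBIC)
cv2.imwrite("pics/c2.png",cv2.convertScaleAbs(t,alpha=1.7))
E
```

```text
(no output)
```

View pics/c1.png

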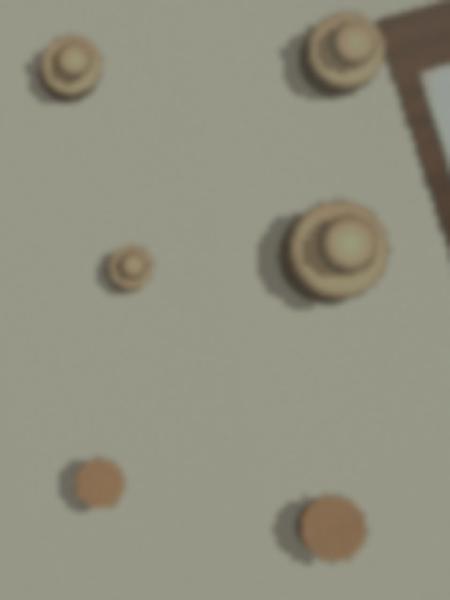

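View pics/c2.png

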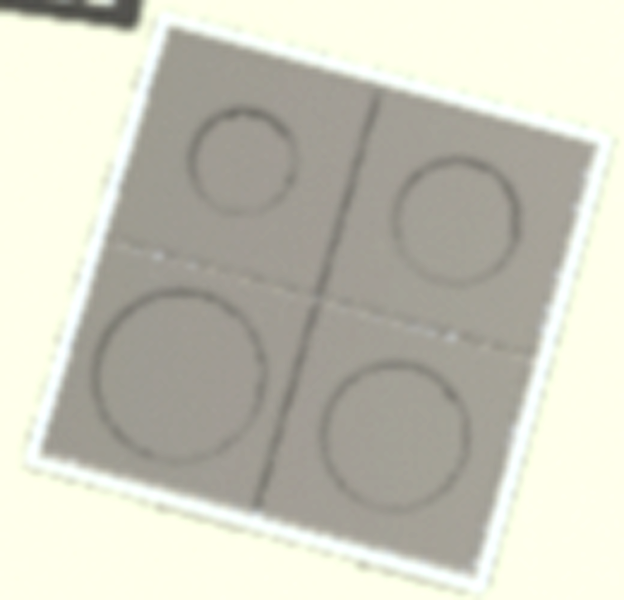

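```bash
cat > h.py <<'E'
import numpy as np
from station import manip,get_image
from scipy.spatial.transform import Rotation as R
C={}
def cam(n):
    if n not in C: C[n]=get_image(n)
    return C[n]
def ray(n,uv,z):
    d=cam(n);T=d["camera_from_world"];r=T[:3,:3];o=-r.T@T[:3,3]
    v=r.T@np.linalg.inv(d["mtx"])@[*uv,1];return o+v*(z-o[2])/v[2]
def proj(n,p):
    d=cam(n);q=d["mtx"]@(d["camera_from_world"]@[*p,1])[:3];return q[:2]/q[2]
def go(xyz,phi=None):
    "phi: tool y (closing) angle in world"
    s=manip.observe();M=R.from_rotvec(s["tool_rot"]);p=s["eef_pos"]
    t=M.inv().apply(np.array(xyz)-p)/100
    print("shift",np.round(t,3),end=" ")
    if phi is not None:
        y=np.array([np.cos(phi),np.sin(phi),0]);z=np.array([0,0,-1.]);G=R.from_matrix(np.c_[np.cross(y,z),y,z])
        print("turn",np.round((M.inv()*G).as_rotvec()/np.pi,3))
E
python3 - <<'E'
from h import *
f=lambda u,v:(u/3.75+355,v/3.75+185)
K=dict(w200=((350,243),54,(337,250),30),w100=((356,44),43,(344,52),24),w50=((73,61),34,(70,67),19),w20=((132,264),25,(130,268),13),cs=((100,484),24,None,0),cl=((333,528),28,None,0))
for k,(a,za,b,zb) in K.items():
    A=ray("top",f(*a),za);print(k,A.round(1),ray("top",f(*b),zb).round(1) if b else "","side px",proj("side",[A[0],A[1],za]).round(1),proj("side",[A[0],A[1],0]).round(1))
g=lambda u,v:(u/4.8+200,v/4.8+200)
for k,c in dict(c37=(243,160),c44=(457,222),c60=(180,376),c51=(396,436),cen=(319.5,299.5)).items(): print(k,ray("top",g(*c),16 if k!='x' else 0).round(1))
s=manip.observe();print(R.from_rotvec(s["tool_rot"]).as_matrix().round(3))
E
```

```text
w200 [548.9  30.3  54. ] [548.3  31.4  30. ] side px [341.6 298.4] [340.1 327.9]
w100 [640.3  22.8  43. ] [640.3  24.5  24. ] side px [399.8 302.3] [397.1 325.4]
w50 [634.9 149.8  34. ] [634.9 150.   19. ] side px [372.1 269.3] [370.7 285.6]
w20 [543.  123.6  25. ] [542.3 123.3  13. ] side px [325.  284.6] [324.6 297. ]
cs [443.9 139.6  24. ]  side px [266.7 284.6] [267.  296.6]
cl [423.8  36.2  28. ]  side px [258.9 317.7] [259.4 333. ]
c37 [583.4 362.4  16. ]
c44 [560.6 285.6  16. ]
c60 [506.  384.1  16. ]
c51 [484.3 307.3  16. ]
cen [533.1 334.7  16. ]
[[ 0.914  0.405 -0.   ]
 [ 0.405 -0.914  0.001]
 [ 0.    -0.001 -1.   ]]
```

Call:
jog_arm:
  increments:
    - [[0.35,-0.22,0,0,0,0,1],[0.7,-0.44,0,0,0,0,1],[1,-0.64,0,0,0,0,1],[1,-0.64,0,0,0,0,1]]

```text
clock: 0.6
eef_pos: [279.9, -378.4, 231.5]
tool_rot: [-3.072, -0.656, -0.002]
force: [-0.5, -0.3, 0.6]
gripper_width: 0.995
finger_force: 0.0
```

Call:
jog_arm:
  increments:
    - [[0.35,-0.22,0,0,0,0,1],[0.7,-0.44,0,0,0,0,1],[1,-0.64,0,0,0,0,1],[1,-0.64,0,0,0,0,1]]

```text
clock: 1.0
eef_pos: [345.1, -279.8, 231.4]
tool_rot: [-3.072, -0.656, -0.001]
force: [-1.0, -0.1, -0.4]
gripper_width: 1.001
finger_force: 0.0
```

Call:
jog_arm:
  increments:
    - [[0.35,-0.22,0,0,0,0,1],[0.7,-0.44,0,0,0,0,1],[1,-0.64,0,0,0,0,1],[1,-0.64,0,0,0,0,1]]

```text
clock: 1.4
eef_pos: [410.4, -181.1, 231.1]
tool_rot: [-3.072, -0.656, -0.0]
force: [-1.2, -0.4, 0.3]
gripper_width: 0.997
finger_force: 0.0
```

Call:
jog_arm:
  increments:
    - [[0.35,-0.22,0,0,0,0,1],[0.7,-0.44,0,0,0,0,1],[1,-0.64,0,0,0,0,1],[1,-0.64,0,0,0,0,1]]

```text
clock: 1.8
eef_pos: [475.8, -82.5, 230.8]
tool_rot: [-3.072, -0.655, 0.001]
force: [-0.3, -1.1, 0.5]
gripper_width: 0.999
finger_force: 0.0
```

Call:
jog_arm:
  increments:
    - [[0.35,-0.22,0.3,0,0,-0.04,1],[0.7,-0.44,0.6,0,0,-0.08,1],[1,-0.64,0.9,0,0,-0.12,1],[1,-0.64,0.9,0,0,-0.16,1],[1,-0.64,0.9,0,0,-0.208,1],[1,-0.64,0.9,0,0,-0.208,1],[1,-0.64,0.9,0,0,-0.208,1]]

```text
clock: 2.5
eef_pos: [540.3, 13.6, 141.4]
tool_rot: [2.706, 1.595, -0.0]
force: [0.1, -0.1, -0.0]
gripper_width: 1.0
finger_force: 0.0
```

```bash
python3 - <<'E'
from h import *
s=manip.observe();print(s["clock"],s["eef_pos"],s["joint_pos"]);M=R.from_rotvec(s["tool_rot"]).as_matrix();print(M.round(3),np.degrees(np.arctan2(M[1,1],M[0,1])))
go([549.5,31,120],np.radians(-28.5))
E
```

```text
2.5 [540.26713273  13.56234051 141.37267019] [-4.30118049e-02  1.41390386e-01  1.48581467e+00 -4.27022004e-04
  1.51421889e+00  4.62925699e-01]
[[ 0.485  0.875  0.   ]
 [ 0.875 -0.485 -0.   ]
 [-0.     0.    -1.   ]] -28.98669919846929
shift [ 0.197 -0.004  0.214] turn [ 0.     0.    -0.003]
```

Call:
jog_arm:
  increments:
    - [[0.1,0,0.2,0,0,0.045,1],[0.2,0,0.4,0,0,0.09,1],[0.2,0,0.6,0,0,0.135,1],[0.2,0,0.6,0,0,0.18,1],[0.2,0,0.6,0,0,0.18,1],[0.2,0,0.6,0,0,0.18,1]]

```text
clock: 3.1
eef_pos: [550.2, 31.8, 82.0]
tool_rot: [3.041, 0.786, 0.002]
force: [0.0, 0.3, 0.6]
gripper_width: 0.999
finger_force: 0.0
```

```bash
python3 - <<'E'
from h import *
s=manip.observe();print(s["clock"],s["eef_pos"]);M=R.from_rotvec(s["tool_rot"]).as_matrix();print(M.round(3))
go([549.5,31,8],np.radians(-61.5))
E
```

```text
3.1 [550.21676591  31.83396965  82.0071616 ]
[[ 0.875  0.485  0.001]
 [ 0.485 -0.875 -0.   ]
 [ 0.001  0.001 -1.   ]]
shift [-0.011  0.003  0.74 ] turn [ 0.    -0.     0.003]
```

Call:
jog_arm:
  increments:
    - [[-0.01,0,0.25,0,0,0,1],[-0.01,0,0.5,0,0,0,1],[-0.01,0,0.65,0,0,0,1],[-0.01,0,0.74,0,0,0,1],[-0.01,0,0.74,0,0,0,1],[-0.01,0,0.74,0,0,0,0.4],[-0.01,0,0.74,0,0,0,0.2],[-0.01,0,0.74,0,0,0,0.1],[-0.01,0,0.74,0,0,0,-0.2],[-0.01,0,0.74,0,0,0,-0.4],[-0.01,0,0.74,0,0,0,-0.4],[-0.01,0,0.74,0,0,0,-0.4],[-0.01,0,0.74,0,0,0,-0.4],[-0.01,0,0.74,0,0,0,-0.4]]
  newtons: 30

```text
clock: 4.5
eef_pos: [549.8, 31.9, 8.5]
tool_rot: [3.041, 0.784, 0.003]
force: [-0.7, -0.9, 6.0]
gripper_width: 0.508
finger_force: 31.2
```

```bash
python3 - <<'E'
from h import *
import cv2
a=cam("side")["color"][:,:,::-1];cv2.imwrite("pics/s1.png",cv2.resize(a[200:360,220:440],None,fx=3,fy=3,interpolation=cv2.INTER_CUBIC))
E
```

```text
(no output)
```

View pics/s1.png

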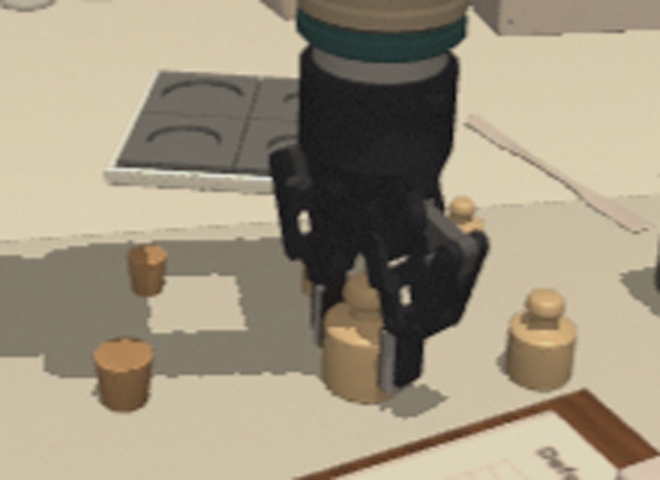

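Call:
jog_arm:
  increments:
    - [[0,0,-0.05,0,0,0,-0.4],[0,0,-0.15,0,0,0,-0.4],[0,0,-0.3,0,0,0,-0.4],[0,0,-0.5,0,0,0,-0.4],[0,0,-0.7,0,0,0,-0.4],[0,0,-0.9,0,0,0,-0.4],[0,0,-1,0,0,0,-0.4],[0,0,-1,0,0,0,-0.4]]

```text
clock: 5.35
eef_pos: [549.9, 32.1, 109.5]
tool_rot: [3.041, 0.784, 0.006]
force: [0.8, 0.1, -1.7]
gripper_width: 0.511
finger_force: 31.1
```

Call:
jog_arm:
  increments:
    - [[0.05,-0.12,0,0,0,0,-0.4],[0.13,-0.32,0,0,0,0,-0.4],[0.23,-0.57,0,0,0,0,-0.4],[0.33,-0.82,0,0,0,0,-0.4]]

```text
clock: 5.75
eef_pos: [537.0, 121.3, 105.6]
tool_rot: [-3.042, -0.784, 0.004]
force: [1.7, 0.5, -2.7]
gripper_width: 0.508
finger_force: 31.1
```

Call:
jog_arm:
  increments:
    - [[0.1,-0.25,0,0,0,0,-0.4],[0.2,-0.5,0,0,0,0,-0.4],[0.3,-0.75,0,0,0,0,-0.4],[0.33,-0.82,0,0,0,0,-0.4]]

```text
clock: 6.15
eef_pos: [525.7, 210.3, 105.6]
tool_rot: [-3.04, -0.789, 0.004]
force: [-0.4, -0.2, -2.4]
gripper_width: 0.508
finger_force: 31.2
```

Call:
jog_arm:
  increments:
    - [[0.1,-0.25,0,0,0,0,-0.4],[0.2,-0.5,0,0,0,0,-0.4],[0.3,-0.75,0,0,0,0,-0.4],[0.33,-0.82,0,0,0,0,-0.4]]

```text
clock: 6.55
eef_pos: [515.4, 297.2, 106.0]
tool_rot: [-3.041, -0.788, 0.003]
force: [-0.2, -0.6, -2.1]
gripper_width: 0.506
finger_force: 31.3
```

Call:
jog_arm:
  increments:
    - [[0.1,-0.25,0,0,0,0,-0.4],[0.2,-0.5,0,0,0,0,-0.4],[0.28,-0.7,0,0,0,0,-0.4],[0.33,-0.82,0,0,0,0,-0.4],[0.33,-0.82,0,0,0,0,-0.4],[0.33,-0.82,0,0,0,0,-0.4]]

```text
clock: 7.15
eef_pos: [506.0, 382.0, 106.7]
tool_rot: [3.041, 0.784, -0.001]
force: [0.0, 0.1, -2.4]
gripper_width: 0.505
finger_force: 31.4
```

```bash
python3 - <<'E'
from h import *
import cv2
s=manip.observe();print(s["eef_pos"],s["force"],s["gripper_width"],s["joint_pos"])
go([507,384,19],np.radians(-61))
a=cam("side")["color"][:,:,::-1];cv2.imwrite("pics/s2.png",cv2.resize(a[100:300,200:420],None,fx=3,fy=3,interpolation=cv2.INTER_CUBIC))
E
```

```text
[505.99623222 381.98666669 106.74122105] [ 0.00776736  0.08081867 -2.38861031] 0.5053777315662815 [ 5.88722110e-01  4.25639373e-01  1.21521166e+00 -7.13353440e-04
  1.50185742e+00  1.65515798e+00]
shift [ 0.019 -0.013  0.877] turn [ 0.     0.    -0.001]
```

View pics/s2.png

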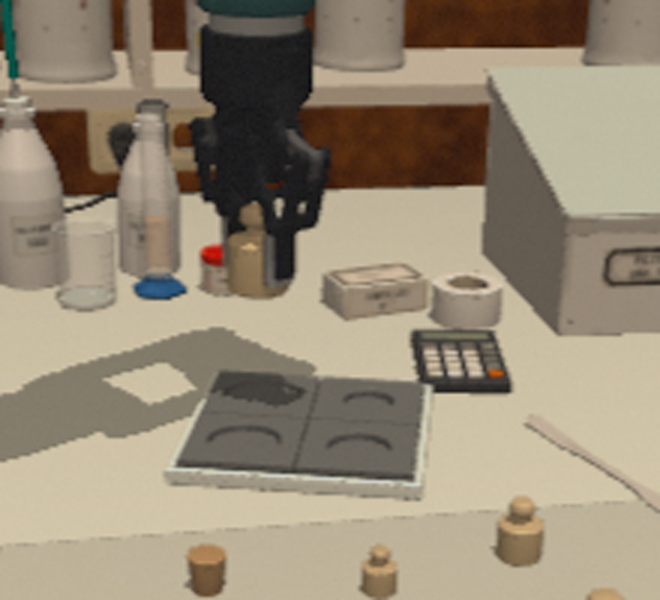

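Call:
jog_arm:
  increments:
    - [[0.02,-0.01,0.2,0,0,0,-0.4],[0.02,-0.01,0.4,0,0,0,-0.4],[0.02,-0.01,0.6,0,0,0,-0.4],[0.02,-0.01,0.72,0,0,0,-0.4],[0.02,-0.01,0.75,0,0,0,-0.4],[0.02,-0.01,0.75,0,0,0,-0.4]]

```text
clock: 7.8
eef_pos: [507.4, 384.4, 32.4]
tool_rot: [3.042, 0.784, -0.0]
force: [-0.4, -0.6, -2.5]
gripper_width: 0.505
finger_force: 31.4
```

```bash
python3 - <<'E'
from h import *
import cv2
s=manip.observe();print(s["eef_pos"],s["force"],proj("side",[506,384,16]),proj("side",[508,384,16]))
go([507,384,19])
i=np.hstack([cv2.resize(cam(n)["color"][r[0]:r[0]+110,r[1]:r[1]+100,::-1],None,fx=4,fy=4,interpolation=cv2.INTER_CUBIC) for n,r in (("side",(170,240)),("top",(215,190)))]);cv2.imwrite("pics/s3.png",i)
E
```

```text
[507.3686085  384.35753724  32.40451164] [-0.37702393 -0.60350313 -2.54110419] [285.62460689 231.23453143] [286.51353486 231.18863493]
shift [-0.01   0.003  0.143]
```

View pics/s3.png

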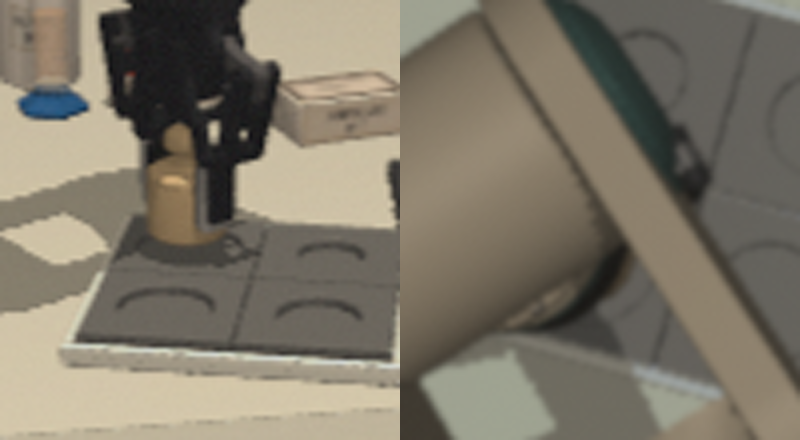

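Call:
jog_arm:
  increments:
    - [[0,0,0.05,0,0,0,-0.4],[0,0,0.09,0,0,0,-0.4],[0,0,0.12,0,0,0,-0.4],[0,0,0.13,0,0,0,-0.4],[0,0,0.135,0,0,0,-0.4],[0,0,0.135,0,0,0,-0.4]]

```text
clock: 8.5
eef_pos: [507.2, 384.8, 18.8]
tool_rot: [3.042, 0.784, 0.0]
force: [0.1, -0.2, -2.0]
gripper_width: 0.505
finger_force: 31.4
```

Call:
jog_arm:
  increments:
    - [[0,0,0.005,0,0,0,-0.4],[0,0,0.01,0,0,0,-0.4],[0,0,0.01,0,0,0,-0.4]]

```text
clock: 8.8
eef_pos: [507.3, 384.9, 18.6]
tool_rot: [-3.042, -0.784, -0.001]
force: [-3.1, -0.7, 3.9]
gripper_width: 0.506
finger_force: 31.9
```

Contact. Release, then rise.

Call:
jog_arm:
  increments:
    - [[0,0,0,0,0,0,0.05],[0,0,0,0,0,0,0.1],[0,0,0,0,0,0,0.2],[0,0,0,0,0,0,0.4],[0,0,0,0,0,0,0.4],[0,0,-0.1,0,0,0,0.4],[0,0,-0.4,0,0,0,0.4],[0,0,-0.8,0,0,0,0.4],[0,0,-1,0,0,0,0.4],[0,0,-1,0,0,0,0.4]]

```text
clock: 9.8
eef_pos: [508.9, 386.0, 123.4]
tool_rot: [-3.039, -0.784, -0.013]
force: [1.5, 0.2, -0.2]
gripper_width: 0.698
finger_force: 0.0
```

```bash
python3 - <<'E'
from h import *
s=manip.observe();print(s["eef_pos"])
M=R.from_rotvec(s["tool_rot"]).as_matrix();print(M.round(3)[:,:2])
for p in([641.5,23.5,118],[641.5,23.5,7]): go(p,np.radians(-61))
E
```

```text
[508.91047434 386.00552904 123.35994824]
[[ 0.875  0.484]
 [ 0.484 -0.875]
 [ 0.009 -0.001]]
shift [-0.593  3.814  0.046] turn [-0.    -0.003 -0.   ]
shift [-0.603  3.815  1.156] turn [-0.    -0.003 -0.   ]
```

Call:
jog_arm:
  increments:
    - [[-0.07,0.45,0,0,0,0,1],[-0.145,0.955,0,0,0,0,1],[-0.145,0.955,0,0,0,0,1]]

```text
clock: 10.1
eef_pos: [542.1, 289.2, 116.8]
tool_rot: [3.042, 0.776, -0.002]
force: [-0.4, 0.6, -0.4]
gripper_width: 0.998
finger_force: 0.0
```

Call:
jog_arm:
  increments:
    - [[-0.07,0.45,0,0,0,0,1],[-0.145,0.955,0,0,0,0,1],[-0.145,0.955,0,0,0,0,1]]

```text
clock: 10.4
eef_pos: [575.3, 198.7, 116.9]
tool_rot: [3.043, 0.775, -0.002]
force: [-0.4, -0.5, 1.2]
gripper_width: 1.004
finger_force: 0.0
```

Call:
jog_arm:
  increments:
    - [[-0.07,0.45,0,0,0,0,1],[-0.145,0.955,0,0,0,0,1],[-0.145,0.955,0,0,0,0,1]]

```text
clock: 10.7
eef_pos: [608.6, 108.5, 117.0]
tool_rot: [3.043, 0.776, -0.002]
force: [0.0, 0.7, 0.9]
gripper_width: 0.999
finger_force: 0.0
```

Call:
jog_arm:
  increments:
    - [[-0.07,0.45,0,0,0,0,1],[-0.145,0.955,0,0,0,0,1],[-0.145,0.955,0,0,0,0,1],[-0.145,0.955,0,0,0,0,1],[-0.145,0.955,0,0,0,0,1]]

```text
clock: 11.2
eef_pos: [640.6, 24.0, 117.3]
tool_rot: [-3.041, -0.786, 0.001]
force: [0.5, 0.2, -0.5]
gripper_width: 1.0
finger_force: 0.0
```

```bash
python3 - <<'E'
from h import *
import cv2
s=manip.observe();print(s["eef_pos"])
go([641.5,23.5,7],np.radians(-61))
i=np.hstack([cv2.resize(cam(n)["color"][r[0]:r[0]+110,r[1]:r[1]+100,::-1],None,fx=4,fy=4,interpolation=cv2.INTER_CUBIC) for n,r in (("side",(170,240)),("top",(215,190)))]);cv2.imwrite("pics/s4.png",i)
E
```

```text
[640.64974904  23.98129519 117.26808306]
shift [0.006 0.009 1.103] turn [-0.  0. -0.]
```

View pics/s4.png

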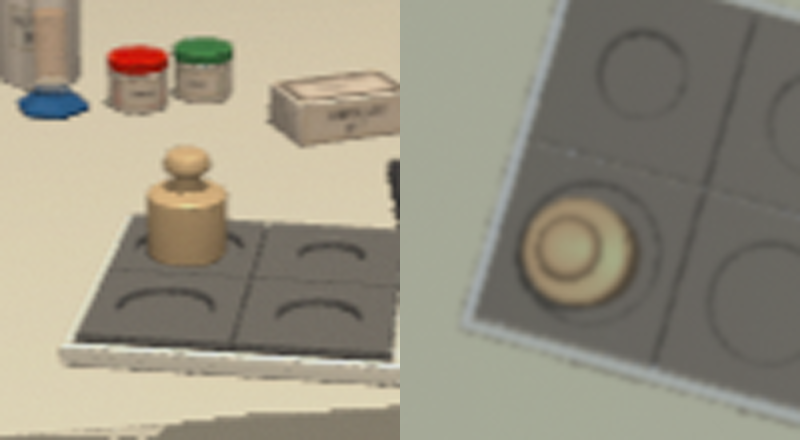

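```bash
python3 - <<'E'
from h import *
f=lambda u,v:((u-400)/4+190,v/4+215)
print(ray("top",f(568,248),65),ray("top",f(578,251),43),"well",ray("top",f(591,254),16))
d=lambda u,v:(u/4+240,v/4+170)
print("side knob",d(187,162),proj("side",[507,384.5,65]),"base",d(187,248))
E
```

```text
[505.26504416 385.88283684  65.        ] [505.38552512 385.15357948  43.        ] well [505.74691913 383.70276752  16.        ]
side knob (286.75, 210.5) [285.90914547 210.61980577] base (286.75, 232.0)
```

Call:
jog_arm:
  increments:
    - [[0,0.01,0.25,0,0,0,1],[0,0.01,0.5,0,0,0,1],[0,0.01,0.5,0,0,0,1]]

```text
clock: 11.7
eef_pos: [639.1, 22.3, 63.6]
tool_rot: [-3.04, -0.785, 0.011]
force: [-0.0, -0.3, -0.7]
gripper_width: 1.001
finger_force: 0.0
```

Call:
jog_arm:
  increments:
    - [[0,0,0.25,0,0,0,1],[0,0,0.45,0,0,0,1],[0,0,0.55,0,0,0,1],[0,0,0.6,0,0,0,1],[0,0,0.6,0,0,0,0.6],[0,0,0.6,0,0,0,0.2],[0,0,0.6,0,0,0,0],[0,0,0.6,0,0,0,-0.2],[0,0,0.6,0,0,0,-0.4],[0,0,0.6,0,0,0,-0.6],[0,0,0.6,0,0,0,-0.6],[0,0,0.6,0,0,0,-0.6],[0,0,0.6,0,0,0,-0.6]]
  newtons: 30

```text
clock: 13.0
eef_pos: [642.2, 21.6, 9.0]
tool_rot: [3.042, 0.784, 0.003]
force: [-0.3, 1.2, 6.0]
gripper_width: 0.396
finger_force: 29.9
```

Call:
jog_arm:
  increments:
    - [[0,0,-0.05,0,0,0,-0.6],[0,0,-0.15,0,0,0,-0.6],[0,0,-0.3,0,0,0,-0.6],[0,0,-0.5,0,0,0,-0.6],[0,0,-0.7,0,0,0,-0.6],[0,0,-0.9,0,0,0,-0.6],[0,0,-1,0,0,0,-0.6],[0,0,-1,0,0,0,-0.6],[0,0,-1,0,0,0,-0.6]]

```text
clock: 13.9
eef_pos: [641.3, 21.5, 107.2]
tool_rot: [-3.042, -0.784, 0.001]
force: [0.3, -0.1, -1.8]
gripper_width: 0.399
finger_force: 30.0
```

```bash
python3 - <<'E'
from h import *
s=manip.observe();print(s["eef_pos"],s["force"],s["finger_force"])
go([486,307,107],np.radians(-61))
E
```

```text
[641.27879594  21.50066355 107.23639439] [ 0.25469426 -0.06075723 -1.79262825] 30.02579148102086
shift [ 2.20e-02 -3.25e+00  3.00e-03] turn [-0.  0. -0.]
```

Call:
jog_arm:
  increments:
    - [[0,-0.1,0,0,0,0,-0.6],[0,-0.3,0,0,0,0,-0.6],[0,-0.55,0,0,0,0,-0.6],[0,-0.81,0,0,0,0,-0.6]]

```text
clock: 14.3
eef_pos: [601.0, 93.4, 106.4]
tool_rot: [-3.042, -0.784, 0.004]
force: [-0.2, 1.3, -1.1]
gripper_width: 0.392
finger_force: 30.0
```

Call:
jog_arm:
  increments:
    - [[0,-0.27,0,0,0,0,-0.6],[0,-0.54,0,0,0,0,-0.6],[0,-0.81,0,0,0,0,-0.6]]

```text
clock: 14.6
eef_pos: [561.6, 164.6, 106.5]
tool_rot: [-3.042, -0.785, 0.003]
force: [-0.5, -0.7, -1.0]
gripper_width: 0.398
finger_force: 30.0
```

Call:
jog_arm:
  increments:
    - [[0,-0.27,0,0,0,0,-0.6],[0,-0.54,0,0,0,0,-0.6],[0,-0.81,0,0,0,0,-0.6]]

```text
clock: 14.9
eef_pos: [522.4, 235.4, 106.5]
tool_rot: [3.042, 0.785, -0.003]
force: [-0.6, 0.6, -0.8]
gripper_width: 0.399
finger_force: 30.0
```

Call:
jog_arm:
  increments:
    - [[0.01,-0.27,0,0,0,0,-0.6],[0.01,-0.54,0,0,0,0,-0.6],[0.02,-0.72,0,0,0,0,-0.6],[0.02,-0.82,0,0,0,0,-0.6],[0.02,-0.82,0,0,0,0,-0.6],[0.02,-0.82,0,0,0,0,-0.6],[0.02,-0.82,0,0,0,0,-0.6]]

```text
clock: 15.6
eef_pos: [486.5, 306.1, 107.6]
tool_rot: [3.042, 0.783, -0.0]
force: [0.0, -0.7, -1.4]
gripper_width: 0.397
finger_force: 30.0
```

```bash
python3 - <<'E'
from h import *
s=manip.observe();print(s["eef_pos"],s["force"],s["finger_force"])
go([485,306.5,19],np.radians(-61))
E
```

```text
[486.50010678 306.11429458 107.55447065] [ 0.03761148 -0.65767701 -1.41267883] 30.04996235948056
shift [-0.011 -0.011  0.886] turn [ 0.     0.    -0.001]
```

Call:
jog_arm:
  increments:
    - [[-0.01,-0.01,0.15,0,0,0,-0.6],[-0.01,-0.01,0.35,0,0,0,-0.6],[-0.01,-0.01,0.55,0,0,0,-0.6],[-0.01,-0.01,0.7,0,0,0,-0.6],[-0.01,-0.01,0.8,0,0,0,-0.6],[-0.01,-0.01,0.84,0,0,0,-0.6],[-0.01,-0.01,0.86,0,0,0,-0.6],[-0.01,-0.01,0.87,0,0,0,-0.6],[-0.01,-0.01,0.87,0,0,0,-0.6],[-0.01,-0.01,0.87,0,0,0,-0.6]]

```text
clock: 16.6
eef_pos: [485.2, 307.5, 21.4]
tool_rot: [-3.042, -0.785, -0.002]
force: [-0.2, -0.1, -1.0]
gripper_width: 0.402
finger_force: 30.1
```

Call:
jog_arm:
  increments:
    - [[0,0,0.01,0,0,0,-0.6],[0,0,0.02,0,0,0,-0.6],[0,0,0.02,0,0,0,-0.6]]

```text
clock: 16.9
eef_pos: [485.0, 307.4, 19.0]
tool_rot: [-3.042, -0.784, -0.001]
force: [-0.7, 0.8, 1.2]
gripper_width: 0.397
finger_force: 30.2
```

Call:
jog_arm:
  increments:
    - [[0,0,0,0,0,0,-0.15],[0,0,0,0,0,0,-0.1],[0,0,0,0,0,0,0],[0,0,0,0,0,0,0.2],[0,0,0,0,0,0,0.2],[0,0,-0.1,0,0,0,0.2],[0,0,-0.4,0,0,0,0.2],[0,0,-0.8,0,0,0,0.2],[0,0,-1,0,0,0,0.2],[0,0,-1,0,0,0,0.2],[0,0,-1,0,0,0,0.2],[0,0,-1,0,0,0,0.2]]

```text
clock: 18.1
eef_pos: [484.1, 306.9, 117.1]
tool_rot: [3.041, 0.784, -0.004]
force: [0.0, 0.3, -0.4]
gripper_width: 0.603
finger_force: 0.0
```

```bash
python3 - <<'E'
from h import *
s=manip.observe();print(s["eef_pos"],s["force"],s["finger_force"])
go([636,150,7],np.radians(-61))
E
```

```text
[484.05561573 306.88212148 117.10575574] [ 0.03196372  0.30388748 -0.38664947] 0.0
shift [0.574 2.108 1.1  ] turn [ 0.     0.001 -0.   ]
```

Call:
jog_arm:
  increments:
    - [[0.1,0.4,0,0,0,0,1],[0.19,0.7,0,0,0,0,1],[0.19,0.7,0,0,0,0,1]]

```text
clock: 18.4
eef_pos: [536.6, 252.3, 116.9]
tool_rot: [3.042, 0.778, -0.004]
force: [-0.4, 0.0, -0.5]
gripper_width: 1.002
finger_force: 0.0
```

Call:
jog_arm:
  increments:
    - [[0.1,0.4,0,0,0,0,1],[0.19,0.7,0,0,0,0,1],[0.19,0.7,0,0,0,0,1]]

```text
clock: 18.7
eef_pos: [586.8, 200.6, 117.0]
tool_rot: [3.043, 0.779, -0.003]
force: [-0.2, 0.1, 0.7]
gripper_width: 0.998
finger_force: 0.0
```

Call:
jog_arm:
  increments:
    - [[0.1,0.4,0,0,0,0,1],[0.19,0.7,0,0,0,0,1],[0.19,0.7,0.2,0,0,0,1],[0.19,0.7,0.4,0,0,0,1],[0.19,0.7,0.4,0,0,0,1],[0.19,0.7,0.4,0,0,0,1],[0.19,0.7,0.4,0,0,0,1]]

```text
clock: 19.4
eef_pos: [636.5, 151.8, 80.1]
tool_rot: [3.042, 0.786, 0.003]
force: [0.1, 0.8, -0.4]
gripper_width: 1.002
finger_force: 0.0
```

```bash
python3 - <<'E'
from h import *
import cv2
s=manip.observe();print(s["eef_pos"],s["force"],s["finger_force"])
go([636,150,7],np.radians(-61))
i=np.hstack([cv2.resize(cam(n)["color"][r[0]:r[0]+110,r[1]:r[1]+100,::-1],None,fx=4,fy=4,interpolation=cv2.INTER_CUBIC) for n,r in (("side",(170,240)),("top",(215,210)))]);cv2.imwrite("pics/s5.png",i)
E
```

```text
[636.49774427 151.79715821  80.0553795 ] [ 0.13939909  0.82046974 -0.43489166] 0.0
shift [-0.014  0.013  0.731] turn [ 0. -0. -0.]
```

View pics/s5.png

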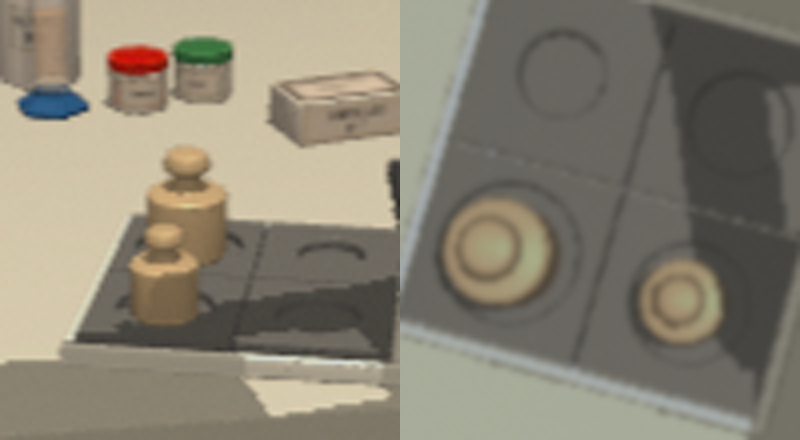

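Call:
jog_arm:
  increments:
    - [[-0.01,0.01,0.25,0,0,0,1],[-0.01,0.01,0.5,0,0,0,1],[-0.01,0.01,0.67,0,0,0,1],[-0.01,0.01,0.73,0,0,0,1],[-0.01,0.01,0.73,0,0,0,0.6],[-0.01,0.01,0.73,0,0,0,0.2],[-0.01,0.01,0.73,0,0,0,0],[-0.01,0.01,0.73,0,0,0,-0.2],[-0.01,0.01,0.73,0,0,0,-0.4],[-0.01,0.01,0.73,0,0,0,-0.6],[-0.01,0.01,0.73,0,0,0,-0.8],[-0.01,0.01,0.73,0,0,0,-0.8],[-0.01,0.01,0.73,0,0,0,-0.8],[-0.01,0.01,0.73,0,0,0,-0.8]]
  newtons: 25

```text
clock: 20.9
eef_pos: [636.4, 149.8, 6.8]
tool_rot: [3.042, 0.784, 0.002]
force: [-1.2, 0.7, 6.3]
gripper_width: 0.319
finger_force: 24.9
```

Call:
jog_arm:
  increments:
    - [[0,0,-0.05,0,0,0,-0.8],[0,0,-0.15,0,0,0,-0.8],[0,0,-0.3,0,0,0,-0.8],[0,0,-0.5,0,0,0,-0.8],[0,0,-0.7,0,0,0,-0.8],[0,0,-0.9,0,0,0,-0.8],[0,0,-1,0,0,0,-0.8],[0,0,-1,0,0,0,-0.8],[0,0,-1,0,0,0,-0.8]]

```text
clock: 21.8
eef_pos: [635.6, 149.7, 105.2]
tool_rot: [3.042, 0.784, -0.001]
force: [0.6, 0.3, -1.9]
gripper_width: 0.314
finger_force: 24.8
```

```bash
python3 - <<'E'
from h import *
f=lambda u,v:((u-400)/4+210,v/4+215)
print("100:",ray("top",f(679,298),53),ray("top",f(680,302),34),"well51",ray("top",f(690,303),16),"well44",ray("top",f(740,124),16))
s=manip.observe();print(s["eef_pos"],s["force"],s["finger_force"])
go([562,286,107],np.radians(-61))
E
```

```text
100: [485.01730293 309.09662159  53.        ] [484.14389891 310.13894921  34.        ] well51 [484.42246933 307.26002312  16.        ] well44 [561.04769286 285.97829895  16.        ]
[635.26368558 149.6011991  104.50111561] [ 0.90668581  0.29154594 -0.48943938] 24.773910706062452
shift [ 0.018 -1.548 -0.024] turn [-0.     0.001 -0.   ]
```

Call:
jog_arm:
  increments:
    - [[0,-0.1,0,0,0,0,-0.8],[0,-0.3,0,0,0,0,-0.8],[0,-0.55,0,0,0,0,-0.8],[0.01,-0.77,0,0,0,0,-0.8]]

```text
clock: 22.25
eef_pos: [597.8, 219.8, 105.2]
tool_rot: [-3.041, -0.786, 0.002]
force: [0.6, 0.5, 0.2]
gripper_width: 0.312
finger_force: 24.8
```

Call:
jog_arm:
  increments:
    - [[0,-0.27,0,0,0,0,-0.8],[0,-0.52,0,0,0,0,-0.8],[0.01,-0.68,0,0,0,0,-0.8],[0.01,-0.77,0,0,0,0,-0.8],[0.01,-0.77,0.05,0,0,0,-0.8],[0.01,-0.77,0.2,0,0,0,-0.8],[0.01,-0.77,0.4,0,0,0,-0.8],[0.01,-0.77,0.5,0,0,0,-0.8],[0.01,-0.77,0.5,0,0,0,-0.8],[0.01,-0.77,0.5,0,0,0,-0.8],[0.01,-0.77,0.5,0,0,0,-0.8]]

```text
clock: 23.35
eef_pos: [563.9, 285.5, 56.9]
tool_rot: [-3.042, -0.784, -0.003]
force: [-0.2, -0.3, 0.2]
gripper_width: 0.311
finger_force: 24.8
```

```bash
python3 - <<'E'
from h import *
s=manip.observe();print(s["eef_pos"],s["force"],s["finger_force"])
go([561.5,285,17],np.radians(-61))
E
```

```text
[563.86620829 285.4643964   56.86075571] [-0.22454782 -0.28451617  0.19091068] 24.780425863573328
shift [-0.024 -0.007  0.399] turn [ 0.    -0.001 -0.001]
```

Call:
jog_arm:
  increments:
    - [[-0.02,-0.01,0.1,0,0,0,-0.8],[-0.02,-0.01,0.22,0,0,0,-0.8],[-0.02,-0.01,0.32,0,0,0,-0.8],[-0.02,-0.01,0.36,0,0,0,-0.8],[-0.02,-0.01,0.38,0,0,0,-0.8],[-0.02,-0.01,0.38,0,0,0,-0.8],[-0.02,-0.01,0.38,0,0,0,-0.8]]

```text
clock: 24.05
eef_pos: [561.2, 285.5, 18.2]
tool_rot: [-3.042, -0.784, -0.002]
force: [-0.1, -0.4, -1.1]
gripper_width: 0.313
finger_force: 24.8
```

Call:
jog_arm:
  increments:
    - [[0,0,0.005,0,0,0,-0.8],[0,0,0.01,0,0,0,-0.8],[0,0,0.01,0,0,0,-0.8],[0,0,0.01,0,0,0,-0.8]]

```text
clock: 24.45
eef_pos: [561.0, 285.4, 16.9]
tool_rot: [3.042, 0.784, 0.0]
force: [-0.6, -0.7, -0.6]
gripper_width: 0.311
finger_force: 24.8
```

Call:
jog_arm:
  increments:
    - [[0,0,0.003,0,0,0,-0.8],[0,0,0.006,0,0,0,-0.8],[0,0,0.006,0,0,0,-0.8]]

```text
clock: 24.75
eef_pos: [561.1, 285.4, 16.8]
tool_rot: [3.042, 0.784, 0.001]
force: [-2.0, -0.4, 5.5]
gripper_width: 0.315
finger_force: 25.3
```

Call:
jog_arm:
  increments:
    - [[0,0,0,0,0,0,-0.32],[0,0,0,0,0,0,-0.25],[0,0,0,0,0,0,-0.15],[0,0,0,0,0,0,0],[0,0,0,0,0,0,0],[0,0,-0.1,0,0,0,0],[0,0,-0.4,0,0,0,0],[0,0,-0.8,0,0,0,0],[0,0,-0.8,0,0,0,0],[0,0,-0.8,0,0,0,0]]

```text
clock: 25.75
eef_pos: [561.7, 285.7, 98.3]
tool_rot: [-3.042, -0.784, -0.006]
force: [-0.8, 0.5, -1.1]
gripper_width: 0.502
finger_force: 0.0
```

Call:
jog_arm:
  increments:
    - [[-0.23,0.33,0,0,0,0,0.5],[-0.47,0.67,0,0,0,0,1],[-0.47,0.67,0,0,0,0,1]]

```text
clock: 26.05
eef_pos: [551.2, 199.9, 94.6]
tool_rot: [3.042, 0.778, -0.006]
force: [-0.4, 0.2, 0.3]
gripper_width: 0.977
finger_force: 0.0
```

Call:
jog_arm:
  increments:
    - [[-0.23,0.33,0,0,0,0,1],[-0.47,0.67,0.1,0,0,0,1],[-0.47,0.67,0.3,0,0,0,1],[-0.47,0.67,0.4,0,0,0,1],[-0.47,0.67,0.4,0,0,0,1],[-0.47,0.67,0.4,0,0,0,1],[-0.47,0.67,0.4,0,0,0,1]]

```text
clock: 26.75
eef_pos: [543.9, 123.5, 57.0]
tool_rot: [3.041, 0.786, 0.002]
force: [0.1, 0.9, -0.1]
gripper_width: 1.002
finger_force: 0.0
```

```bash
python3 - <<'E'
from h import *
import cv2
s=manip.observe();print(s["eef_pos"],s["force"],s["finger_force"])
go([543.5,123.5,6],np.radians(-61))
i=np.hstack([cv2.resize(cam(n)["color"][r[0]:r[0]+110,r[1]:r[1]+100,::-1],None,fx=4,fy=4,interpolation=cv2.INTER_CUBIC) for n,r in (("side",(200,260)),("top",(205,220)))]);cv2.imwrite("pics/s6.png",i)
E
```

```text
[543.90456487 123.48426188  57.00600419] [ 0.10561109  0.92017159 -0.11419523] 0.0
shift [-0.004 -0.002  0.51 ] turn [ 0. -0. -0.]
```

View pics/s6.png

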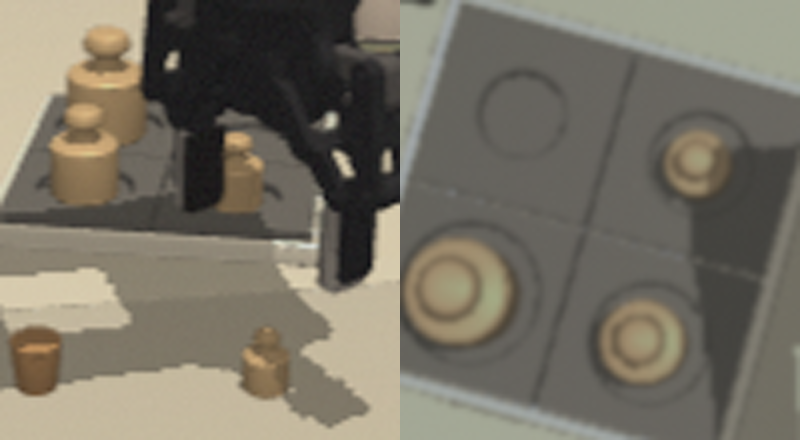

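Call:
jog_arm:
  increments:
    - [[0,0,0.2,0,0,0,1],[0,0,0.4,0,0,0,1],[0,0,0.48,0,0,0,1],[0,0,0.51,0,0,0,0.8],[0,0,0.51,0,0,0,0.4],[0,0,0.51,0,0,0,0.1],[0,0,0.51,0,0,0,-0.1],[0,0,0.51,0,0,0,-0.25],[0,0,0.51,0,0,0,-0.4],[0,0,0.51,0,0,0,-0.55],[0,0,0.51,0,0,0,-0.7],[0,0,0.51,0,0,0,-0.85],[0,0,0.51,0,0,0,-0.9],[0,0,0.51,0,0,0,-0.9],[0,0,0.51,0,0,0,-0.9]]
  newtons: 20

```text
clock: 28.35
eef_pos: [543.6, 122.6, 5.5]
tool_rot: [3.042, 0.784, 0.001]
force: [-1.4, -0.2, 4.5]
gripper_width: 0.224
finger_force: 20.2
```

Call:
jog_arm:
  increments:
    - [[0,0,-0.05,0,0,0,-0.9],[0,0,-0.15,0,0,0,-0.9],[0,0,-0.3,0,0,0,-0.9],[0,0,-0.5,0,0,0,-0.9],[0,0,-0.7,0,0,0,-0.9],[0,0,-0.9,0,0,0,-0.9],[0,0,-1,0,0,0,-0.9],[0,0,-1,0,0,0,-0.9],[0,0,-1,0,0,0,-0.9]]

```text
clock: 29.25
eef_pos: [543.1, 122.6, 104.8]
tool_rot: [-3.042, -0.785, 0.001]
force: [-0.1, -0.1, -1.5]
gripper_width: 0.225
finger_force: 19.8
```

```bash
python3 - <<'E'
from h import *
s=manip.observe();print(s["eef_pos"],s["force"],s["finger_force"])
go([584.5,361.5,107],np.radians(-61))
E
```

```text
[543.14070852 122.62308348 104.75900067] [-0.07264612 -0.11068678 -1.45267783] 19.83131463894548
shift [ 1.517 -1.891 -0.023] turn [-0.  0. -0.]
```

Call:
jog_arm:
  increments:
    - [[0.05,-0.06,0,0,0,0,-0.9],[0.17,-0.21,0,0,0,0,-0.9],[0.34,-0.42,0,0,0,0,-0.9],[0.505,-0.63,0,0,0,0,-0.9]]

```text
clock: 29.65
eef_pos: [556.8, 203.3, 104.0]
tool_rot: [-3.042, -0.784, 0.003]
force: [0.5, 0.1, -0.6]
gripper_width: 0.23
finger_force: 19.8
```

Call:
jog_arm:
  increments:
    - [[0.17,-0.21,0,0,0,0,-0.9],[0.34,-0.42,0,0,0,0,-0.9],[0.505,-0.63,0,0,0,0,-0.9]]

```text
clock: 29.95
eef_pos: [570.4, 283.3, 103.7]
tool_rot: [3.042, 0.785, -0.003]
force: [0.5, -0.9, -0.3]
gripper_width: 0.227
finger_force: 19.8
```

Call:
jog_arm:
  increments:
    - [[0.17,-0.21,0,0,0,0,-0.9],[0.34,-0.42,0,0,0,0,-0.9],[0.45,-0.56,0,0,0,0,-0.9],[0.505,-0.63,0,0,0,0,-0.9],[0.505,-0.63,0.2,0,0,0,-0.9],[0.505,-0.63,0.4,0,0,0,-0.9],[0.505,-0.63,0.5,0,0,0,-0.9],[0.505,-0.63,0.5,0,0,0,-0.9],[0.505,-0.63,0.5,0,0,0,-0.9],[0.505,-0.63,0.5,0,0,0,-0.9]]

```text
clock: 30.95
eef_pos: [585.3, 361.6, 56.8]
tool_rot: [-3.042, -0.784, -0.004]
force: [0.4, 0.3, 0.3]
gripper_width: 0.229
finger_force: 19.8
```

```bash
python3 - <<'E'
from h import *
s=manip.observe();print(s["eef_pos"],s["force"],s["finger_force"])
go([584.5,361.5,17],np.radians(-61))
E
```

```text
[585.29205138 361.60261798  56.75086137] [0.35254455 0.31955738 0.28591964] 19.830127275927225
shift [-0.008 -0.003  0.397] turn [ 0.    -0.001 -0.   ]
```

Call:
jog_arm:
  increments:
    - [[-0.01,0,0.1,0,0,0,-0.9],[-0.01,0,0.22,0,0,0,-0.9],[-0.01,0,0.32,0,0,0,-0.9],[-0.01,0,0.36,0,0,0,-0.9],[-0.01,0,0.38,0,0,0,-0.9],[-0.01,0,0.39,0,0,0,-0.9],[-0.01,0,0.39,0,0,0,-0.9],[-0.01,0,0.39,0,0,0,-0.9]]

```text
clock: 31.75
eef_pos: [584.0, 361.0, 16.6]
tool_rot: [-3.042, -0.784, -0.001]
force: [0.3, -0.5, 0.5]
gripper_width: 0.226
finger_force: 19.8
```

Call:
jog_arm:
  increments:
    - [[0,0,0.005,0,0,0,-0.9],[0,0,0.01,0,0,0,-0.9],[0,0,0.01,0,0,0,-0.9],[0,0,0.01,0,0,0,-0.9]]

```text
clock: 32.15
eef_pos: [584.0, 361.0, 15.6]
tool_rot: [-3.042, -0.784, -0.001]
force: [-0.7, -0.6, 2.0]
gripper_width: 0.224
finger_force: 20.9
```

Call:
jog_arm:
  increments:
    - [[0,0,0,0,0,0,-0.5],[0,0,0,0,0,0,-0.42],[0,0,0,0,0,0,-0.3],[0,0,0,0,0,0,-0.1],[0,0,0,0,0,0,-0.1],[0,0,-0.1,0,0,0,-0.1],[0,0,-0.4,0,0,0,-0.1],[0,0,-0.8,0,0,0,-0.1],[0,0,-1,0,0,0,-0.1],[0,0,-1,0,0,0,-0.1]]

```text
clock: 33.15
eef_pos: [585.4, 361.8, 120.6]
tool_rot: [-3.04, -0.784, -0.012]
force: [0.8, 0.5, -0.1]
gripper_width: 0.446
finger_force: 0.0
```

Call:
jog_arm:
  increments:
    - [[-0.3,0.4,-0.3,0,0,0,-0.1],[-0.6,0.8,-0.5,0,0,0,-0.1],[-0.8,1,-0.5,0,0,0,-0.1],[-0.8,1,-0.5,0,0,0,-0.1]]

```text
clock: 33.55
eef_pos: [561.7, 230.6, 165.5]
tool_rot: [3.043, 0.778, -0.001]
force: [-0.3, 0.2, -1.0]
gripper_width: 0.454
finger_force: 0.0
```

Call:
jog_arm:
  increments:
    - [[-0.3,0.4,0,0,0,0,-0.1],[-0.6,0.8,0,0,0,0,-0.1],[-0.8,1,0,0,0,0,-0.1],[-0.8,1,0,0,0,0,-0.1],[-0.8,1,0,0,0,0,-0.1],[-0.8,1,0,0,0,0,-0.1]]

```text
clock: 34.15
eef_pos: [540.4, 109.5, 164.5]
tool_rot: [-3.041, -0.786, 0.001]
force: [-0.2, 0.3, -0.4]
gripper_width: 0.451
finger_force: 0.0
```

```bash
python3 - <<'E'
from h import *
import cv2
s=manip.observe();print(s["eef_pos"],s["force"],s["finger_force"])
i=np.hstack([cv2.resize(cam(n)["color"][r[0]:r[0]+130,r[1]:r[1]+130,::-1],(390,390),interpolation=cv2.INTER_CUBIC) for n,r in (("side",(190,240)),("top",(200,205)))]);cv2.imwrite("pics/s7.png",i)
E
```

```text
[540.37121546 109.49832178 164.52233444] [-0.23780781  0.31732823 -0.43016842] 0.0
```

View pics/s7.png

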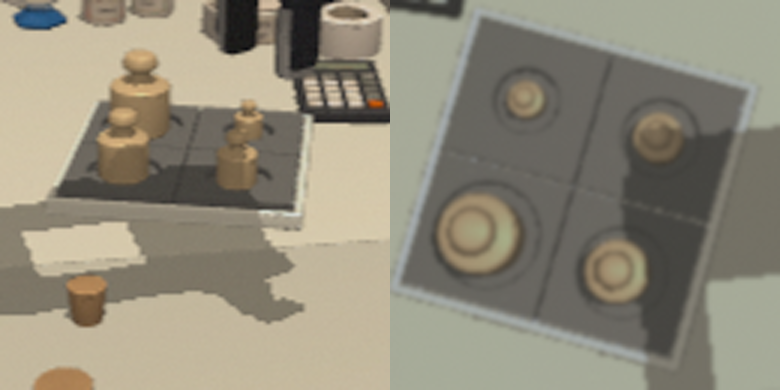

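```bash
python3 -c "
from station import manip
print(manip.sign_off())"
```

```text
the job is handed in; nothing more can be done
None
```

I handed the job in at about 34 s of the 102 s. The last picture shows all four weights upright in their own wells, each about 2 mm or less off centre, and no cork was touched; the station gave no pass/fail result.

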